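# Weigh the flour pail on the hand scale

### The arm

A 6-joint arm with a two-finger parallel gripper is mounted at the origin on the work surface. World frame = base frame: x ahead of the robot, y to its left, z up, the work surface at z = 0. Lengths are in mm, angles in rad, forces in N, time in s.
With the tool pointing down it reaches from about 350 to 775 mm from the base axis. Payload 7.3 kg.
Tool frame: the origin (TCP) lies midway between the tips of the shut fingers; the grasp point (between the pads) lies 19 mm behind it; z points along the fingers, y is the direction in which the jaws open and shut (so a half turn about z gives the same grasp; the last joint's range is limited). The gripper opens to 92 mm and grips with 3 to 60 N. Pads are 19 mm wide; open, the fingers measure 130 mm over their backs; the gripper's body (75 mm by 190 mm) begins 47 mm behind the grasp point.
Start: joints at [-0.146, 0.342, 1.524, -0, 1.275, -0.146], TCP at [525.019, 0.019, 226.741] pointing down, gripper open.
Joint ranges: [-2.53, 2.53], [-0.77, 2.02], [0.04, 2.7], [-1, 4.14], [0.28, 2.66], [-3.11, 3.11]. Speed limits (rad/s): [2.57, 2.57, 3.14, 3.14, 3.14, 3.14].

### API

Orientations are given as [roll, pitch, yaw] about the fixed x, y, z axes, in that order (R = Rz(yaw) Ry(pitch) Rx(roll)).
In Python, from plant import sensors, imaging, ticket gives the robot as it stands. The module is installed in compiled form; this text tells all that it offers.
- The arm moves only by the tool arm_command, never from a script. Its argument "increments" is one flat list of numbers, 5 for each row, row after row: the closure, from 0 (fully open) to 1 (shut), then the shift along the tool's x, y, z in mm, then the turn about the tool's z in degrees. In form: [hand, dx, dy, dz, spin, hand, dx, dy, dz, spin, ...]. A call has 1 to 20 rows; each row is the pose to reach, as a shift and turn from the pose commanded when the call began, along the tool's axes at that moment; what a row does not reach only later rows make up. A row lasts 1/8 s, in which the tool goes at most 62.5 mm and 10.7 degrees, less where a joint would pass 70% of its speed; a pose out of reach is approached as far as the arm can. A call with a gripper value outside its range is refused whole. The fingers move at their own pace and stop on an object; the grip force is fixed at half the most. Time passes only in rows, so rows that repeat a pose let the fingers close. It gives the time, the measured TCP pose, the force and the opening at its end, in the units of the state.
- sensors.get_obs(): the state, without advancing time (a new reading comes with each control period).
- imaging.capture(name): name is "scene" or "side" or "wrist"; returns the picture (420x560x3 uint8, blue, green, red); there is no depth.
- imaging.calibration(name): a dict with "fx", "fy", "cx", "cy" (pixels), "world_to_cam" (4x4, takes a point from world to camera coordinates); the wrist camera has in their place "hand_eye" (4x4, takes a point from camera to tool coordinates, whose origin is the TCP and whose axes are the flange's). Camera axes: x right, y down, z forward; pixel columns grow to the right and rows downward; lengths in mm; the calibration is good to about 2 mm. The wrist camera is an equidistant fisheye: a pixel r from the principal point sees the ray r / f radians off the axis. A picture is of the moment at which its call begins: read the wrist's pose just before it. calibration takes no time and is no camera call.
- ticket.close_job(): hands the job in, once; it reports no verdict.
The state is a dict: "time": time; "joint_positions": joint angles; "dq": joint speeds; "tau": joint torques, N m; "tool_pos": TCP position; "tcp_rot": TCP orientation; "contact_force": force on the tool from outside, world axes, zero at the start; "moment": the same for the moment, N m; "grip_width": finger opening in mm.
Only numpy, scipy, OpenCV 4.12 (cv2) and the standard library are available. Lean on these libraries where they do the work, as an engineer would, in place of code of your own. Each camera call takes 0.05 s, during which the arm holds its last target. There are 200 camera calls.

### The job

Find out how much flour is left: take the spring hand scale from its two-pronged hanger on the front of the shelf, hook it under the handle of the lidded steel pail and lift until the pail hangs a good two centimetres clear of the counter, then keep the scale upright and everything still for two to three seconds so that the weight can be read. Set the pail gently back down where it stood, unhook it, and hang the scale back across both prongs. Touch the pail with the scale's hook only, and leave the bowl, the jar, the whisk and the spatula alone.

Things in the scene. Friction and masses are not known exactly. Their poses are not given: they have to be found in the camera images.
- scale: Spring hand scale, 185 mm long: black stirrup handle, aluminium tube 30 mm thick, steel J-hook; about 0.2 kg. Origin in the middle of its round grip bar (22 mm thick, along y, 68 mm free between the stirrup's legs); z up along the tube; the hook's mouth opens to -x, away from the shelf. The round bar can be held by fingers tilted about it while the scale hangs upright. At the start it hangs on the hanger, yaw near the shelf's.
- scale_cross (a point): Centre of the flat underside of the cross-piece that closes the stirrup below, 55 mm below the scale's origin. The cross-piece is 24 (x) x 104 (y) x 12 (z) mm, so 32 mm are free between it and the grip bar; it lies across both prongs when the scale hangs. The tube begins here and ends 57 mm lower.
- hook_seat (a point): Lowest point inside the hook, where a lifted handle rests: 168 mm below the scale's origin with the spring slack. Hook of 6 mm wire in the scale's x-z plane: its bottom is 6 mm below this point, the top of its tip 16 mm above it and 15 mm towards -x, the shank's centre line 14 mm towards +x; 22 mm wide inside. From tip to tube the mouth is open for 40 mm; handles enter it from -x.
- spring_hook (a joint): Stretch of the scale's spring in m: 0 slack, grows as the hook is pulled down, stop at 0.03; 400 N/m, lightly damped. The pail stretches it by about 9 to 20 mm.
- pail: Lidded stainless flour pail, 122 mm across, 78 mm high to its flat lid, 0.35 to 0.8 kg, on the counter. Origin at the centre of its underside, z up. An arched handle of 6 mm wire stands fixed upright over the lid in the y-z plane; its underside is 122 mm up, so 44 mm are free between lid and handle. At the start x points to the robot's right (-y) to within 40 degrees.
- handle_mid (a point): Middle of the top of the pail's handle, on the wire's centre line, 125 mm above the pail's underside. The wire is straight and level along the pail's y for 32 mm either side. Axes as the pail's.
- rack: White-painted wooden counter-top shelf, fixed, 120 mm deep, 380 mm wide: end panels, a board with its underside 275 mm above the counter, jars on it (highest 373 mm), a front rail 120 to 160 mm up. Origin on the counter under its centre; -x is its front, which faces the robot's left (world +y) to within 25 degrees.
- board_edge (a point): Middle of the lower front edge of the shelf board. It overhangs: 40 to 62 mm behind the hanging scale's grip bar and 70 mm above it, with jars over it, so a gripper must come to the bar with its body leaning out from the shelf, about 40 degrees from vertical.
- hanger_mid (a point): Middle of the two-pronged steel hanger on the shelf's front, level with the top of the prongs, 150 mm above the counter. Axes as the shelf's. The prongs are 10 mm rods along x at y +-30 mm, from the rail 50 mm behind this point to upturned tips 40 mm in front of it, tips 16 mm higher. The scale's tube hangs between them, its origin 55 mm above this point.
- bowl: Empty stainless mixing bowl, 170 mm across, 75 mm high, bystander. Origin at the centre of its underside.
- jar: Glass jar with a twist cap, 72 mm across, 95 mm high, bystander. Origin at the centre of its underside.
- whisk: Dough whisk with beechwood handle and flat wire loops, 320 mm long along x, lying flat, under 20 mm high, bystander. Origin in the middle, on the counter.
- spatula: Blue silicone spatula, 250 mm long along x, lying flat, bystander. Origin in the middle, on the counter.

How it is judged:
By the outcome, as a careful person would: the job done as asked, in the order asked, and still so for the second after the job is handed in, with the robot touching nothing.
It also fails if it takes over 61 s, if anything falls off the work surface, if the arm or the gripper's body presses on something with over 40 N, if the wrist force passes 120 N, or if a joint passes its speed limit or range.

## Working session

There is one attempt and no reset: what is moved stays moved. The work goes in short steps, Python scripts to look and compute and a tool call to move; the robot and the scene stay as the last step left them, time stands still between calls to the robot, and variables do not carry over. Pictures are saved under pics/ and viewed, about 8 in all and at most 12, crops included, and the job is handed in when it is done.

Besides the shell and the picture viewer there is one more tool, called after "Emit:" by a JSON object that holds its "fn" and its "kwargs", one argument or row to a line. arm_command: Moves the arm, as the interface text tells. Its arguments: {"type":"object","properties":{"increments":{"type":"array","items":{"type":"number"}}},"required":["increments"]}

```bash
mkdir -p pics
python3 - <<'E'
from plant import sensors, imaging
import cv2, numpy as np
np.set_printoptions(precision=4,suppress=True)
print(sensors.get_obs())
a=[]
for n in ("scene","side","wrist"):
    im=imaging.capture(n); cv2.imwrite(f"pics/{n}0.png",im); print(n,imaging.calibration(n)); a.append(im)
E
```

```text
{'time': 0.0, 'joint_positions': array([-0.146 ,  0.3427,  1.525 ,  0.    ,  1.2754, -0.146 ]), 'dq': array([ 0.0005,  0.0005, -0.0003, -0.0009,  0.0013,  0.0006]), 'tau': array([  0.0008, -43.1246, -24.422 ,   0.0718,   0.0559,  -0.0001]), 'tool_pos': array([524.5969,   0.0716, 226.0481]), 'tcp_rot': array([-3.1401, -0.0002,  1.5708]), 'contact_force': array([-0.0321, -0.0249,  0.6794]), 'moment': array([-0.004 ,  0.0559, -0.0412]), 'grip_width': 91.84316882011365}
scene {'fx': 438.89115599926663, 'fy': 438.89115599926663, 'cx': 278.6775245270951, 'cy': 204.57716439952407, 'world_to_cam': array([[   0.3028,    0.9529,    0.0146, -222.8967],
       [   0.6003,   -0.1788,   -0.7795, -184.1687],
       [  -0.7403,    0.2448,   -0.6262, 1817.2772],
       [   0.    ,    0.    ,    0.    ,    1.    ]])}
side {'fx': 393.1613305169178, 'fy': 393.1613305169178, 'cx': 287.5878896192296, 'cy': 216.1907127706365, 'world_to_cam': array([[   0.7319,   -0.6814,    0.0016, -350.7764],
       [  -0.5209,   -0.5611,   -0.6433,  432.0803],
       [   0.4393,    0.47  ,   -0.7656, 1037.1892],
       [   0.    ,    0.    ,    0.    ,    1.    ]])}
wrist {'fx': 325.19226210127806, 'fy': 325.19226210127806, 'cx': 282.2677561583289, 'cy': 204.64724448735734, 'hand_eye': array([[  -0.001 ,   -0.9682,   -0.25  ,   66.7122],
       [   1.    ,   -0.0007,   -0.0011,    0.1285],
       [   0.0008,   -0.25  ,    0.9682, -157.8706],
       [   0.    ,    0.    ,    0.    ,    1.    ]])}
```

View pics/scene0.png

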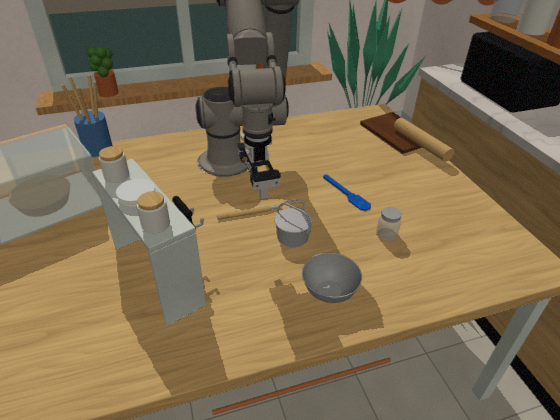

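View pics/side0.png

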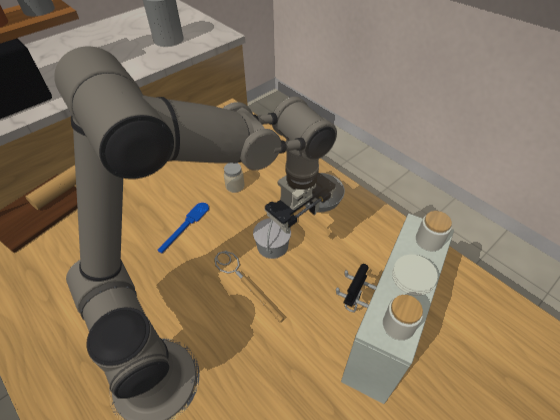

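Run:
```python
import cv2,numpy as np
a=cv2.imread("pics/scene0.png");b=cv2.imread("pics/side0.png");w=cv2.imread("pics/wrist0.png")
c=lambda im,x,y,s,W,H:cv2.resize(im[y:y+H//s,x:x+W//s],(W,H),interpolation=cv2.INTER_CUBIC)
top=np.hstack([c(a,85,140,3,400,300)[:300],c(a,240,180,4,400,300)])
bot=np.hstack([c(b,325,210,3,400,300),cv2.resize(w,(400,300))])
cv2.imwrite("pics/c1.png",np.vstack([top,bot]))
```

```text
(no output)
```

View pics/c1.png

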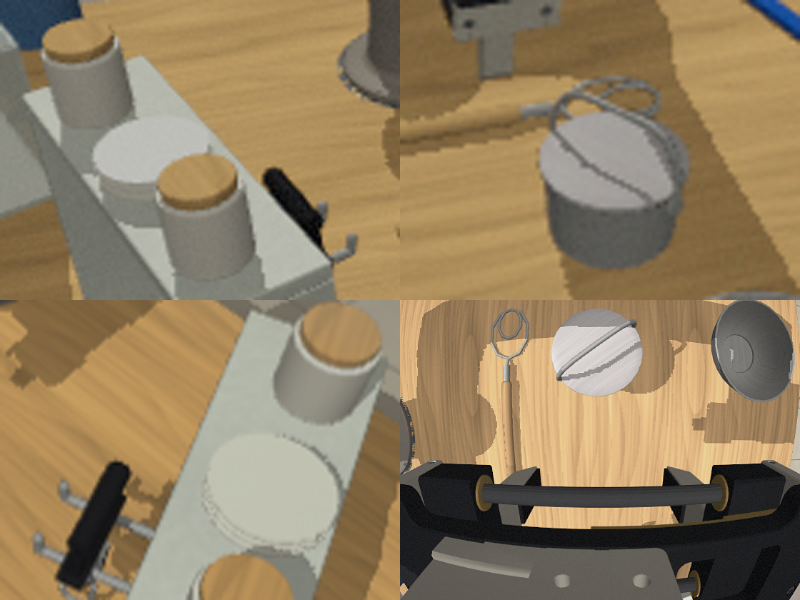

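```bash
cat > h.py <<'E'
import numpy as np,cv2
from scipy.spatial.transform import Rotation as Ro
from plant import sensors, imaging
np.set_printoptions(precision=4,suppress=True)
def ray(n,u,v,o=None):
    k=imaging.calibration(n); x=(u-k['cx'])/k['fx']; y=(v-k['cy'])/k['fy']
    if n=='wrist':
        r=np.hypot(x,y); d=np.array([x/r*np.sin(r),y/r*np.sin(r),np.cos(r)]) if r else np.array([0,0,1.])
        H=k['hand_eye']; R=Ro.from_euler('xyz',o['tcp_rot']).as_matrix()
        return R@H[:3,3]+o['tool_pos'], R@H[:3,:3]@d
    T=k['world_to_cam']; R=T[:3,:3]; return -R.T@T[:3,3], R.T@np.array([x,y,1.])
def plane(n,u,v,z,o=None):
    c,d=ray(n,u,v,o); return c+d*(z-c[2])/d[2]
def proj(n,p,o=None):
    k=imaging.calibration(n)
    if n=='wrist':
        H=k['hand_eye']; R=Ro.from_euler('xyz',o['tcp_rot']).as_matrix()
        q=H[:3,:3].T@(R.T@(np.array(p)-o['tool_pos'])-H[:3,3])
        t=np.arctan2(np.hypot(q[0],q[1]),q[2]); f=k['fx']*t/np.hypot(q[0],q[1]); return np.array([k['cx']+f*q[0],k['cy']+f*q[1]])
    T=k['world_to_cam']; q=T[:3,:3]@np.array(p)+T[:3,3]; return np.array([k['cx']+k['fx']*q[0]/q[2],k['cy']+k['fy']*q[1]/q[2]])
def tri(a,b):
    (c,d),(e,f)=ray(*a),ray(*b); d=d/np.linalg.norm(d);f=f/np.linalg.norm(f)
    A=np.eye(3)-np.outer(d,d);B=np.eye(3)-np.outer(f,f); return np.linalg.solve(A+B,A@c+B@e)
E
python3 - <<'E'
from h import *
o=sensors.get_obs()
A=plane('side',365,265,205);B=plane('side',349,303,205);print('bar',A,B,(A+B)/2)
P=plane('side',346.7,273.3,166);Q=plane('side',338.3,291,166);print('tips',P,Q,(P+Q)/2,np.linalg.norm(P-Q),np.degrees(np.arctan2(*(Q-P)[1::-1])))
P=plane('side',406.7,213.3,290);Q=plane('side',368,310,290);print('edge',P,Q,np.degrees(np.arctan2(*(Q-P)[1::-1])))
w=lambda x,y,z:plane('wrist',(x-400)*1.4,(y-300)*1.4,z,o)
for im in[1]:
  P=w(635,323,95);Q=w(558,378,95);print('handle feet',P,Q,(P+Q)/2,np.linalg.norm(P-Q),np.degrees(np.arctan2(*(P-Q)[1::-1])))
  P=w(552,352,78);Q=w(642,352,78);print('lid',P,Q,(P+Q)/2)
# lid in scene: centre ellipse ~ (614,160) crop
print('lid scene',plane('scene',240+214/4,180+160/4,78),'side',plane('side',271,236,78))
g=np.array([0,0,0])
E
```

```text
bar [ 558.7098 -210.8033  205.    ] [ 445.5634 -254.8891  205.    ] [ 502.1366 -232.8462  205.    ]
tips [ 526.2246 -182.0828  166.    ] [ 469.9772 -202.8755  166.    ] [ 498.1009 -192.4792  166.    ] 59.96760261421026 -159.71239534024855
edge [ 710.4874 -208.5412  290.    ] [ 422.0257 -316.4632  290.    ] -159.4876928116155
handle feet [565.9676 150.1939  95.    ] [470.2286  79.6511  95.    ] [518.0981 114.9225  95.    ] 118.92115143548462 36.38367791958118
lid [459.0627 115.9063  78.    ] [577.2998 115.1007  78.    ] [518.1812 115.5035  78.    ]
lid scene [525.0074 115.7984  78.    ] side [502.4509 102.2817  78.    ]
```

Emit:
{"fn": "arm_command", "kwargs": {
  "increments": [0, 0, 0, -60, 10, 0, 0, 0, -120, 20, 0, -30, -15, -180, 30, 0, -80, -37, -230, 40, 0, -135, -62, -230, 50, 0, -195, -90, -230, 60, 0, -255, -117, -230, 69.7, 0, -315, -145, -230, 69.7, 0, -375, -172, -230, 69.7, 0, -435, -200, -230, 69.7, 0, -490, -225, -230, 69.7, 0, -537, -246, -230, 69.7]
}}

```text
time: 1.65
tool_pos: [284.4, -524.0, 456.5]
tcp_rot: [-3.141, -0.0, 0.354]
contact_force: [1.3, -0.4, 0.8]
grip_width: 91.8
```

```bash
python3 -c "
from h import *
print(sensors.get_obs())"
```

```text
{'time': 1.65, 'joint_positions': array([-1.2022,  0.4524,  0.7416,  0.0003,  1.9478,  0.0145]), 'dq': array([-0.6387,  0.6961, -1.0727,  0.0046,  0.3734, -0.6401]), 'tau': array([  1.1878, -54.4548, -22.2242,  -0.1592,  -0.2732,   0.801 ]), 'tool_pos': array([ 284.3865, -523.9913,  456.5334]), 'tcp_rot': array([-3.1413, -0.0003,  0.3542]), 'contact_force': array([ 1.3386, -0.3693,  0.8011]), 'moment': array([0.0399, 0.0052, 0.0334]), 'grip_width': 91.80306256147267}
```

Emit:
{"fn": "arm_command", "kwargs": {
  "increments": [0, 0, 60, 0, 0, 0, 0, 120, 0, 0, 0, 0, 180, 0, 0, 0, 0, 240, 0, 0, 0, 0, 300, 0, 0, 0, 0, 300, 0, 0]
}}

```text
time: 2.4
tool_pos: [333.8, -682.8, 389.2]
tcp_rot: [3.097, -0.004, 0.354]
contact_force: [-0.1, 0.2, 0.6]
grip_width: 91.7
```

```bash
python3 -c "
from h import *
print(sensors.get_obs())"
```

```text
{'time': 2.4, 'joint_positions': array([-1.2186,  0.9245,  0.0367,  0.0054,  2.1363,  0.0009]), 'dq': array([-0.0126,  0.0815, -0.0134,  0.0013, -0.1193, -0.0147]), 'tau': array([ -0.1007, -67.4093, -23.3697,   0.0711,  -0.107 ,   0.0184]), 'tool_pos': array([ 333.8401, -682.7523,  389.1636]), 'tcp_rot': array([ 3.0975, -0.0045,  0.3544]), 'contact_force': array([-0.1026,  0.1533,  0.6363]), 'moment': array([0.0359, 0.1216, 0.0229]), 'grip_width': 91.70457493307858}
```

Emit:
{"fn": "arm_command", "kwargs": {
  "increments": [0, 0, -40, 0, 0, 0, 0, -40, 0, 0]
}}

```text
time: 2.65
tool_pos: [319.8, -644.1, 388.0]
tcp_rot: [3.097, -0.005, 0.355]
contact_force: [0.8, -0.2, 0.8]
grip_width: 91.5
```

```bash
python3 -c "
from h import *
print(sensors.get_obs())"
```

```text
{'time': 2.65, 'joint_positions': array([-1.2185,  0.7147,  0.4682,  0.0049,  1.9143, -0.0004]), 'dq': array([ 0.0028, -0.6065,  1.1692, -0.0017, -0.6091, -0.0036]), 'tau': array([ -0.1153, -55.8531, -27.0111,   0.0775,   0.5153,   0.0053]), 'tool_pos': array([ 319.7893, -644.0837,  388.0463]), 'tcp_rot': array([ 3.0971, -0.0045,  0.3546]), 'contact_force': array([ 0.829 , -0.1991,  0.7616]), 'moment': array([ 0.0794,  0.0941, -0.0025]), 'grip_width': 91.5424350572695}
```

Emit:
{"fn": "arm_command", "kwargs": {
  "increments": [0, 0, 20, -6, 0, 0, 0, 30, -12, 0]
}}

```text
time: 2.9
tool_pos: [330.0, -671.6, 403.3]
tcp_rot: [3.096, -0.004, 0.355]
contact_force: [0.4, -0.5, 1.6]
grip_width: 91.9
```

Emit:
{"fn": "arm_command", "kwargs": {
  "increments": [0, 0, 60, -18, 0]
}}

```text
time: 3.02
tool_pos: [333.4, -691.0, 397.2]
tcp_rot: [3.06, -0.008, 0.355]
contact_force: [-5.1, 10.9, 6.7]
grip_width: 92.1
```

Emit:
{"fn": "arm_command", "kwargs": {
  "increments": [0, 0, 60, -18, 0]
}}

```text
time: 3.15
tool_pos: [335.5, -708.7, 389.2]
tcp_rot: [3.025, -0.011, 0.355]
contact_force: [-0.3, -0.0, 0.3]
grip_width: 91.5
```

Emit:
{"fn": "arm_command", "kwargs": {
  "increments": [0, 0, 200, -60, 0]
}}

```text
time: 3.28
tool_pos: [337.3, -724.4, 388.6]
tcp_rot: [2.983, -0.014, 0.356]
contact_force: [0.3, 0.0, -0.2]
grip_width: 92.1
```

Emit:
{"fn": "arm_command", "kwargs": {
  "increments": [0, 0, 200, -60, 0, 0, 0, 200, -60, 0]
}}

```text
time: 3.52
tool_pos: [337.8, -744.3, 385.8]
tcp_rot: [2.936, -0.018, 0.356]
contact_force: [-0.2, 0.1, 0.3]
grip_width: 92.1
```

```bash
python3 -c "
from h import *
print(sensors.get_obs())"
```

```text
{'time': 3.525, 'joint_positions': array([-1.2477,  0.938 ,  0.0362,  0.0259,  1.9623, -0.0188]), 'dq': array([-0.0292,  0.045 ,  0.0015,  0.0111, -0.0858, -0.0267]), 'tau': array([ -0.0028, -69.345 , -24.5807,   0.1513,  -0.9957,   0.0523]), 'tool_pos': array([ 337.8365, -744.2919,  385.7522]), 'tcp_rot': array([ 2.936 , -0.0176,  0.3561]), 'contact_force': array([-0.1594,  0.0633,  0.2544]), 'moment': array([ 0.1821,  0.1954, -0.029 ]), 'grip_width': 92.13064502012485}
```

Emit:
{"fn": "arm_command", "kwargs": {
  "increments": [0, 8, 200, -20, 0]
}}

```text
time: 3.65
tool_pos: [343.7, -761.6, 379.0]
tcp_rot: [2.897, -0.02, 0.357]
contact_force: [0.4, -0.9, -0.7]
grip_width: 92.3
```

Emit:
{"fn": "arm_command", "kwargs": {
  "increments": [0, 25, 200, -10, 0]
}}

```text
time: 3.78
tool_pos: [353.9, -777.3, 371.3]
tcp_rot: [2.858, -0.023, 0.357]
contact_force: [0.1, -0.3, -0.5]
grip_width: 92.0
```

Emit:
{"fn": "arm_command", "kwargs": {
  "increments": [0, 25, 200, 0, 0]
}}

```text
time: 3.9
tool_pos: [364.7, -792.4, 364.4]
tcp_rot: [2.818, -0.026, 0.358]
contact_force: [0.1, -0.0, 1.0]
grip_width: 91.8
```

Emit:
{"fn": "arm_command", "kwargs": {
  "increments": [0, 25, 200, 10, 0]
}}

```text
time: 4.03
tool_pos: [375.0, -807.7, 357.8]
tcp_rot: [2.778, -0.029, 0.36]
contact_force: [-0.6, 0.0, -0.8]
grip_width: 91.8
```

Emit:
{"fn": "arm_command", "kwargs": {
  "increments": [0, 25, 200, 20, 0]
}}

```text
time: 4.15
tool_pos: [385.0, -823.0, 351.3]
tcp_rot: [2.738, -0.032, 0.361]
contact_force: [-0.7, -0.4, 0.7]
grip_width: 91.8
```

Emit:
{"fn": "arm_command", "kwargs": {
  "increments": [0, 25, 200, 25, 0]
}}

```text
time: 4.28
tool_pos: [394.5, -837.6, 346.0]
tcp_rot: [2.698, -0.035, 0.362]
contact_force: [0.1, -0.1, -0.3]
grip_width: 91.8
```

```bash
python3 -c "
from h import *
print(sensors.get_obs())"
```

```text
{'time': 4.275, 'joint_positions': array([-1.227 ,  1.0212,  0.0367,  0.0401,  1.6404,  0.0012]), 'dq': array([ 0.0296,  0.1047, -0.001 ,  0.0164, -0.4295,  0.0234]), 'tau': array([ -0.0895, -74.8186, -26.7674,   0.2184,  -1.3975,   0.0061]), 'tool_pos': array([ 394.5134, -837.5523,  345.9602]), 'tcp_rot': array([ 2.698 , -0.0354,  0.3624]), 'contact_force': array([ 0.0583, -0.1316, -0.2735]), 'moment': array([0.2932, 0.1884, 0.0065]), 'grip_width': 91.81493106446298}
```

Emit:
{"fn": "arm_command", "kwargs": {
  "increments": [0, -80, 200, 0, 0]
}}

```text
time: 4.4
tool_pos: [377.7, -857.7, 348.3]
tcp_rot: [2.663, -0.038, 0.367]
contact_force: [-0.2, -0.3, -0.3]
grip_width: 91.7
```

Emit:
{"fn": "arm_command", "kwargs": {
  "increments": [0, -80, 200, 0, 0]
}}

```text
time: 4.53
tool_pos: [355.3, -878.8, 354.8]
tcp_rot: [2.623, -0.038, 0.364]
contact_force: [0.3, 0.4, -0.6]
grip_width: 91.6
```

Emit:
{"fn": "arm_command", "kwargs": {
  "increments": [0, 80, 200, 0, 0]
}}

```text
time: 4.65
tool_pos: [372.3, -882.6, 362.9]
tcp_rot: [2.584, -0.039, 0.358]
contact_force: [0.4, -0.0, -0.4]
grip_width: 91.9
```

Emit:
{"fn": "arm_command", "kwargs": {
  "increments": [0, 80, 200, 0, 0]
}}

```text
time: 4.78
tool_pos: [398.3, -880.9, 373.5]
tcp_rot: [2.543, -0.043, 0.365]
contact_force: [0.3, 0.5, 0.0]
grip_width: 91.6
```

```bash
python3 -c "
from h import *
print(sensors.get_obs())"
```

```text
{'time': 4.775, 'joint_positions': array([-1.2439,  1.0172,  0.0368,  0.0566,  1.4906, -0.0117]), 'dq': array([ 0.2207, -0.0349, -0.0053, -0.0757, -0.2951,  0.1699]), 'tau': array([ -2.357 , -74.2073, -27.2017,   0.3151,  -2.1944,  -0.1804]), 'tool_pos': array([ 398.271 , -880.9244,  373.5391]), 'tcp_rot': array([ 2.5435, -0.0426,  0.3645]), 'contact_force': array([0.2613, 0.4543, 0.0061]), 'moment': array([ 0.3576,  0.2373, -0.007 ]), 'grip_width': 91.5661842878924}
```

Emit:
{"fn": "arm_command", "kwargs": {
  "increments": [0, -60, 200, 0, 0]
}}

```text
time: 4.9
tool_pos: [387.8, -894.0, 385.2]
tcp_rot: [2.504, -0.045, 0.373]
contact_force: [0.3, 0.6, 0.9]
grip_width: 92.0
```

Emit:
{"fn": "arm_command", "kwargs": {
  "increments": [0, -60, 200, 0, 0]
}}

```text
time: 5.03
tool_pos: [366.8, -910.2, 397.6]
tcp_rot: [2.466, -0.044, 0.368]
contact_force: [-0.8, 0.5, 0.0]
grip_width: 92.0
```

Emit:
{"fn": "arm_command", "kwargs": {
  "increments": [0, -60, 200, 0, 0]
}}

```text
time: 5.15
tool_pos: [349.4, -923.1, 411.4]
tcp_rot: [2.428, -0.045, 0.367]
contact_force: [-0.5, 0.4, -0.3]
grip_width: 91.8
```

Emit:
{"fn": "arm_command", "kwargs": {
  "increments": [0, 0, 200, 0, 0]
}}

```text
time: 5.28
tool_pos: [348.8, -928.5, 428.1]
tcp_rot: [2.388, -0.045, 0.364]
contact_force: [0.2, 0.0, -0.9]
grip_width: 91.5
```

Run:
```python
from h import *
o=sensors.get_obs();print(o)
R=Ro.from_euler('xyz',o['tcp_rot']).as_matrix();print(R)
```

```text
{'time': 5.275, 'joint_positions': array([-1.3251,  0.9865,  0.0373,  0.1158,  1.3718, -0.0793]), 'dq': array([ 0.025 , -0.093 , -0.0036,  0.043 , -0.2321,  0.0056]), 'tau': array([ -0.3986, -73.799 , -27.6599,   0.4518,  -2.837 ,  -0.0524]), 'tool_pos': array([ 348.7504, -928.474 ,  428.0957]), 'tcp_rot': array([ 2.3883, -0.0448,  0.3642]), 'contact_force': array([ 0.2166,  0.0216, -0.9436]), 'moment': array([ 0.4045,  0.206 , -0.0425]), 'grip_width': 91.53433230460439}
[[ 0.9335  0.2313  0.2742]
 [ 0.3559 -0.6925 -0.6275]
 [ 0.0448  0.6833 -0.7287]]
```

```bash
cat >> h.py <<'E'
def to(*ps):
    o=sensors.get_obs();R=Ro.from_euler('xyz',o['tcp_rot']).as_matrix()
    for p in ps: print(p,(R.T@(np.array(p)-o['tool_pos'])).round(1))
E
python3 - <<'E'
from h import *
to((350,-700,490),(400,-386,520),(455,-104,400))
E
```

```text
(350, -700, 490) [  85.2 -115.6 -188.1]
(400, -386, 520) [ 245.  -301.  -393.3]
(455, -104, 400) [ 391.3 -565.6 -467.8]
```

Emit:
{"fn": "arm_command", "kwargs": {
  "increments": [0, 21, -29, -47, 0, 0, 43, -58, -94, 0, 0, 64, -87, -141, 0, 0, 85, -116, -188, 0, 0, 112, -147, -222, 0, 0, 139, -178, -256, 0, 0, 165, -209, -290, 0, 0, 192, -240, -325, 0, 0, 218, -270, -359, 0, 0, 245, -301, -393, 0, 0, 269, -345, -405, 0, 0, 294, -389, -418, -1, 0, 318, -433, -430, -2, 0, 343, -478, -443, -3, 0, 367, -522, -455, -3.4, 0, 391, -566, -468, -3.4, 0, 391, -566, -468, -3.4]
}}

```text
time: 7.4
tool_pos: [455.6, -98.3, 399.7]
tcp_rot: [2.391, -0.004, 0.418]
contact_force: [0.4, -1.0, 0.3]
grip_width: 92.0
```

Run:
```python
from h import *
o=sensors.get_obs();print(o)
im=imaging.capture('wrist');cv2.imwrite('pics/w2.png',im)
a=imaging.capture('side');cv2.imwrite('pics/s2.png',a)
im2=cv2.resize(a[200:350,300:450],(600,600),interpolation=cv2.INTER_CUBIC)[:420]
cv2.imwrite('pics/c2.png',cv2.resize(im,(800,600)))
for p in[(512,-230,205),(512,-230,150)]:print(proj('wrist',p,o)*800/560)
```

```text
{'time': 7.4, 'joint_positions': array([ 0.063 ,  0.0045,  1.7005, -0.745 ,  1.2288,  1.4024]), 'dq': array([-0.0769, -0.0261, -0.0277, -0.0148, -0.0082, -0.0568]), 'tau': array([  1.5986, -26.5491, -26.5598,  -2.7498,  -0.5052,   0.6964]), 'tool_pos': array([455.574 , -98.2837, 399.6739]), 'tcp_rot': array([ 2.3908, -0.004 ,  0.4177]), 'contact_force': array([ 0.4075, -1.0021,  0.3186]), 'moment': array([0.4261, 0.2333, 0.0476]), 'grip_width': 92.00500698568891}
[371.1097 254.8764]
[335.0864 248.1051]
```

View pics/c2.png

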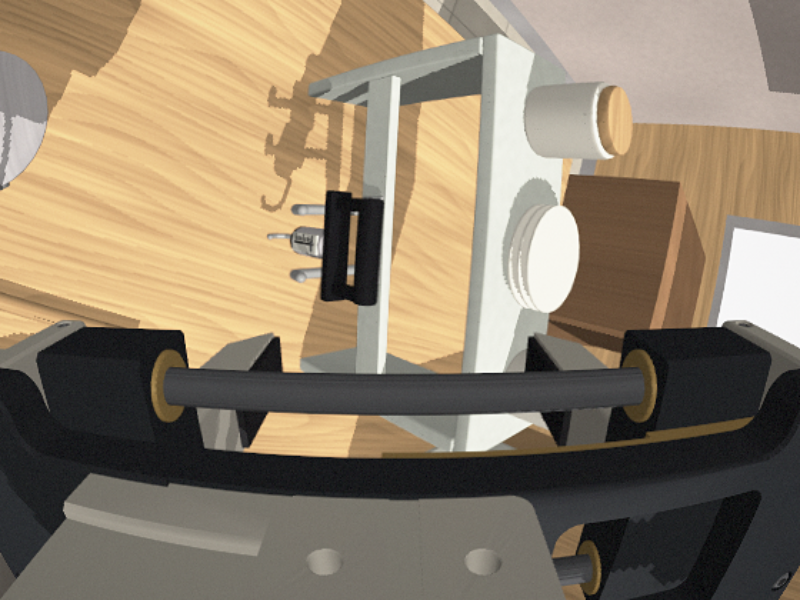

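Run:
```python
from h import *
o=sensors.get_obs()
w=lambda x,y,z:plane('wrist',x*.7,y*.7,z,o)
A=w(372,198,205);B=w(365.5,304,205);print(A,B,(A+B)/2,np.linalg.norm(A-B),np.degrees(np.arctan2(*(A-B)[1::-1])))
P=w(295,210,163);Q=w(296,275,163);print((P+Q)/2,np.linalg.norm(P-Q),np.degrees(np.arctan2(*(P-Q)[1::-1])))
P=w(396,80,160);Q=w(382,350,160);print('rail',P,Q,np.degrees(np.arctan2(*(P-Q)[1::-1])))
P=w(483,60,275);Q=w(466,370,275);print('edge',P,Q,np.degrees(np.arctan2(*(P-Q)[1::-1])))
n=np.array([.347,-.938,0]);print(P@n,A@n,B@n)
R=Ro.from_euler('xyz',o['tcp_rot']).as_matrix();print(R)
C=np.array([511,-230,205.]); b=[C+R[:,2]*k for k in(-110,-50,12)]
to(*[tuple(x) for x in b])
```

```text
[ 558.1698 -216.7703  205.    ] [ 469.3003 -245.3849  205.    ] [ 513.7351 -231.0776  205.    ] 93.36263767010537 17.847717700354185
[ 502.5164 -182.8347  163.    ] 57.52870791187927 21.73897430350459
rail [ 696.0313 -232.1939  160.    ] [ 426.237  -325.6066  160.    ] 19.09773799063035
edge [ 695.3885 -227.5223  275.    ] [ 438.1951 -322.1535  275.    ] 20.20047421077398
454.7157790228292 397.0155129867435 393.0182340956833
[[ 0.9157  0.2895  0.2786]
 [ 0.4018 -0.6699 -0.6243]
 [ 0.0059  0.6836 -0.7298]]
(np.float64(480.3535893864501), np.float64(-161.32407848822908), np.float64(285.2771157990543)) [ -1.9 -31.8 129.4]
(np.float64(497.0698133574773), np.float64(-198.78367204010414), np.float64(241.48959809047923)) [ -1.9 -31.8 189.4]
(np.float64(514.3432447942055), np.float64(-237.49191871037502), np.float64(196.242496458285)) [ -1.9 -31.8 251.4]
```

Emit:
{"fn": "arm_command", "kwargs": {
  "increments": [0.3, 0, -15, 50, 0, 0.3, 0, -30.5, 100, 0, 0.3, 0, -30.5, 150, 0, 0.3, 0, -30.5, 190, 0, 0.3, 0, -30.5, 190, 0]
}}

```text
time: 8.12
tool_pos: [497.4, -202.6, 240.1]
tcp_rot: [2.391, -0.003, 0.406]
contact_force: [-0.7, 0.2, 0.7]
grip_width: 64.1
```

Run:
```python
from h import *
o=sensors.get_obs();print(o['tool_pos'],o['tcp_rot'],o['grip_width'],o['contact_force'])
im=imaging.capture('wrist');cv2.imwrite('pics/w3.png',im)
cv2.imwrite('pics/c3.png',cv2.resize(im[100:330,130:430],(800,613))[:600])
for p in[(513,-231,205)]:print(proj('wrist',p,o),(proj('wrist',p,o)-[130,100])*8/3)
```

```text
[ 497.3879 -202.6384  240.0893] [ 2.3907 -0.0025  0.4064] 64.13071881364107 [-0.6832  0.247   0.6615]
[281.6442 220.2103] [404.3845 320.5608]
```

View pics/c3.png

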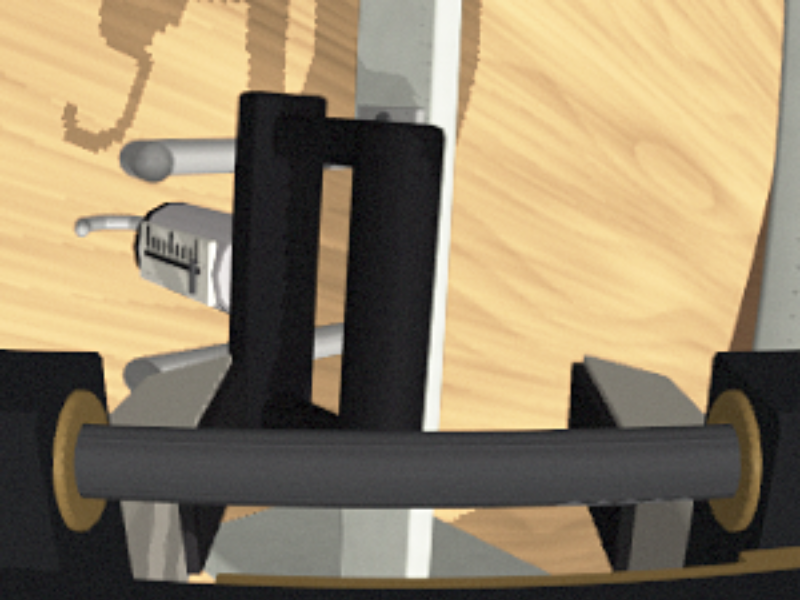

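Emit:
{"fn": "arm_command", "kwargs": {
  "increments": [0.3, 2, -2.5, 25, 0, 0.3, 2, -2.5, 45, 0, 0.3, 2, -2.5, 62, 0, 0.3, 2, -2.5, 62, 0, 0.6, 2, -2.5, 62, 0, 1, 2, -2.5, 62, 0, 1, 2, -2.5, 62, 0, 1, 2, -2.5, 62, 0, 1, 2, -2.5, 62, 0]
}}

```text
time: 9.3
tool_pos: [519.5, -235.6, 202.4]
tcp_rot: [2.408, -0.002, 0.41]
contact_force: [0.6, 1.1, -1.0]
grip_width: 21.5
```

Run:
```python
from h import *
o=sensors.get_obs();print(o)
R=Ro.from_euler('xyz',o['tcp_rot']).as_matrix();print(R); print('bar~',o['tool_pos']-14*R[:,2])
to(o['tool_pos']+[0,0,40])
```

```text
{'time': 9.3, 'joint_positions': array([-0.269 ,  0.3108,  1.9083, -0.9955,  0.6689,  1.6253]), 'dq': array([-0.0001,  0.0013, -0.0001, -0.0009, -0.0008, -0.0005]), 'tau': array([ -0.2338, -38.6407, -21.6772,  -2.0575,   0.1481,   0.0461]), 'tool_pos': array([ 519.4531, -235.6381,  202.3527]), 'tcp_rot': array([ 2.4078, -0.0022,  0.4095]), 'contact_force': array([ 0.5745,  1.0714, -0.9562]), 'moment': array([ 0.5556,  0.3081, -0.0159]), 'grip_width': 21.463020458305767}
[[ 0.9173  0.2943  0.2682]
 [ 0.3982 -0.6818 -0.6137]
 [ 0.0022  0.6697 -0.7426]]
bar~ [ 515.6989 -227.0468  212.7496]
[ 519.4531 -235.6381  242.3527] [  0.1  26.8 -29.7]
```

Run:
```python
from h import *
p=sensors.get_obs()['tool_pos']
to(p+[0,0,35],p+[-41,113,40],p+[15,215,60])
```

```text
[ 519.4531 -235.6381  237.3527] [  0.1  23.4 -26. ]
[ 478.4531 -122.6381  242.3527] [   7.5  -62.3 -110. ]
[534.4531 -20.6381 262.3527] [  99.5 -102.  -172.5]
```

Emit:
{"fn": "arm_command", "kwargs": {
  "increments": [1, 0, 8, -9, 0, 1, 0, 16, -18, 0, 1, 0, 23.5, -26, 0, 1, 0, 23.5, -26, 0, 1, 2, 2, -47, 0, 1, 4, -20, -68, 0, 1, 6, -41, -89, 0, 1, 7.5, -62, -110, 0, 1, 30, -72, -126, 0, 1, 53, -82, -142, 0, 1, 76, -92, -157, 0, 1, 99, -102, -172, 0, 1, 99, -102, -172, 0, 1, 99, -102, -172, 0]
}}

```text
time: 11.05
tool_pos: [533.6, -21.6, 261.4]
tcp_rot: [2.408, -0.001, 0.409]
contact_force: [-0.6, -0.4, -2.2]
grip_width: 21.4
```

Run:
```python
from h import *
o=sensors.get_obs();print(o)
R=Ro.from_euler('xyz',o['tcp_rot']).as_matrix();print(R)
im=imaging.capture('wrist');a=imaging.capture('side');b=imaging.capture('scene')
for n,i in zip('wab',(im,a,b)):cv2.imwrite(f'pics/{n}4.png',i)
c=o['tool_pos']-20*R[:,2]
for n in('side','scene'):print(n,proj(n,c),proj(n,c-[0,0,168]),proj(n,(518,115,125)))
A=a[180:330,200:400];B=b[140:290,220:420]
cv2.imwrite('pics/c4.png',np.vstack([np.hstack([cv2.resize(A,(400,300),interpolation=2),cv2.resize(B,(400,300),interpolation=2)]),np.hstack([cv2.resize(im,(400,300)),np.zeros((300,400,3),np.uint8)])]))
```

```text
{'time': 11.05, 'joint_positions': array([ 0.21  ,  0.3089,  1.7137, -0.822 ,  1.1108,  1.7511]), 'dq': array([-0.0129, -0.0094,  0.007 ,  0.0003,  0.0005, -0.0035]), 'tau': array([  0.4716, -40.9459, -24.3043,  -3.0547,   0.5064,   0.0615]), 'tool_pos': array([533.6419, -21.5831, 261.3651]), 'tcp_rot': array([ 2.4078, -0.0008,  0.4092]), 'contact_force': array([-0.5548, -0.4191, -2.2379]), 'moment': array([ 0.5598,  0.3394, -0.0059]), 'grip_width': 21.380828200484125}
[[ 0.9174  0.295   0.267 ]
 [ 0.3979 -0.6815 -0.6142]
 [ 0.0008  0.6697 -0.7426]]
side [303.5202 210.3722] [301.6966 246.9546] [271.5828 221.7583]
scene [254.9053 176.2654] [255.9539 220.8451] [293.0656 207.3622]
```

View pics/c4.png

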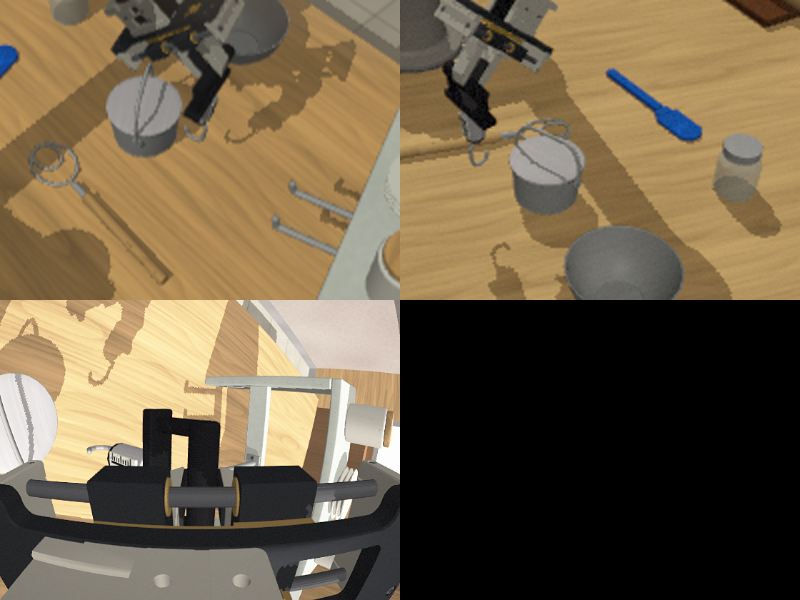

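Run:
```python
import cv2,numpy as np
a=cv2.imread('pics/a4.png');b=cv2.imread('pics/b4.png')
A=a[205:265,250:320];B=b[160:220+10,235:325]
cv2.imwrite('pics/c5.png',np.vstack([cv2.resize(A,(350,300),interpolation=2),]) if 0 else np.hstack([cv2.resize(A,(400,343),interpolation=2),cv2.resize(B,(400,311),interpolation=2)[:343] if 0 else cv2.copyMakeBorder(cv2.resize(B,(400,311),interpolation=2),0,32,0,0,0)]))
```

```text
(no output)
```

View pics/c5.png

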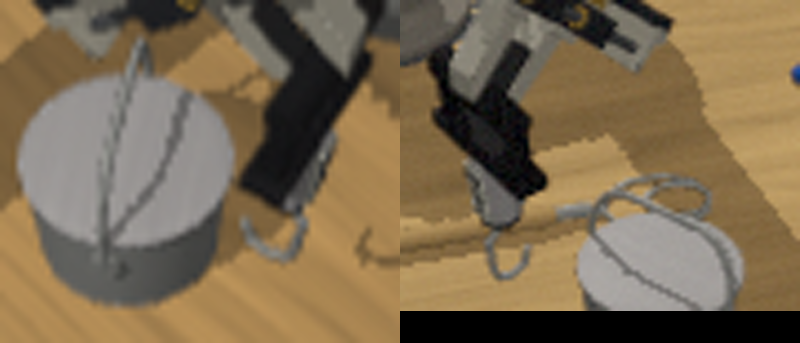

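Run:
```python
from h import *
o=sensors.get_obs();R=Ro.from_euler('xyz',o['tcp_rot']).as_matrix();c=o['tool_pos']-20*R[:,2];print('bar',c)
print('bottom',tri(('side',297.6,250.2),('scene',259.75,222.3)))
print('tip',tri(('side',293.05,243.5),('scene',263.4,215.1)))
print('shank',tri(('side',302.5,244.4),('scene',255.7,213)))
# handle: side line points / scene points on plane z=125
for n,p in(('side',(250+128/5.714,205+96/5.714)),('side',(250+118/5.714,205+150/5.714)),('side',(250+138/5.714,205+50/5.714)),('scene',(235+258/4.444,160+205/4.444)),('scene',(235+240/4.444,160+196/4.444)),('scene',(235+290/4.444,160+225/4.444))):print(n,plane(n,*p,125))
```

```text
bar [528.318   -9.7208 276.6894]
bottom [520.1959   2.4104  90.5074]
tip [515.5278  16.8515 113.5515]
shank [523.6273 -12.1084 133.7223]
side [519.7522 113.1401 125.    ]
side [491.1714  88.9142 125.    ]
side [545.6158 133.995  125.    ]
scene [512.1483 116.9926 125.    ]
scene [498.7782 107.9835 125.    ]
scene [539.7278 131.2625 125.    ]
```

Run:
```python
from h import *
o=sensors.get_obs();R=Ro.from_euler('xyz',o['tcp_rot']).as_matrix()
y=R[:,0];y=y/np.linalg.norm(y)
for d in(6,12,20):
  c=o['tool_pos']-d*R[:,2]
  for t in(0,4,8):
    t=np.radians(t); f0=np.cross([0,0,1.],y) # -x dir
    f=f0*np.cos(t)+np.array([0,0,np.sin(t)]); z=np.array([0,0,np.cos(t)])-f0*np.sin(t)
    P={'tip':c-154*z+15*f,'bot':c-171*z,'shank':c-140*z-14*f,'tubeend':c-112*z+15*f,'crossfront':c-43*z+12*f}
    print(d,round(np.degrees(t)),'seat',(c-168*z).round(0),*[(k,proj('wrist',p,o).round(0),proj('side',p).round(1),proj('scene',p).round(1)) for k,p in P.items()])
w=cv2.imread('pics/w4.png');cv2.imwrite('pics/c6.png',cv2.resize(w[140:290,100:330],(800,522),interpolation=2))
```

```text
6 0 seat [532. -18.  98.] ('tip', array([150., 206.]), array([300.1, 245.6]), array([257.2, 219.1])) ('bot', array([159., 199.]), array([304.5, 250.5]), array([253.5, 225.3])) ('shank', array([186., 203.]), array([309.3, 246.1]), array([249.7, 219.6])) ('tubeend', array([168., 216.]), array([300.5, 237.2]), array([257. , 208.6])) ('crossfront', array([218., 240.]), array([302.1, 222.6]), array([255.8, 190.8]))
6 4 seat [527.  -8.  99.] ('tip', array([139., 208.]), array([296.8, 244.2]), array([259.9, 217.3])) ('bot', array([147., 202.]), array([300.9, 249.2]), array([256.5, 223.6])) ('shank', array([176., 205.]), array([306.2, 245.1]), array([252.2, 218.4])) ('tubeend', array([159., 218.]), array([298. , 236.1]), array([259. , 207.2])) ('crossfront', array([214., 242.]), array([301.2, 222.1]), array([256.6, 190.1]))
6 8 seat [523.   3. 100.] ('tip', array([128., 211.]), array([293.6, 242.6]), array([262.5, 215.4])) ('bot', array([135., 204.]), array([297.3, 247.6]), array([259.5, 221.7])) ('shank', array([165., 207.]), array([303.1, 244. ]), array([254.8, 217.1])) ('tubeend', array([
[... 1931 characters left out ...]
, array([298.1, 246.1]), array([258.8, 219.8])) ('shank', array([170., 209.]), array([303.4, 242. ]), array([254.6, 214.5])) ('tubeend', array([152., 224.]), array([295.1, 232.9]), array([261.3, 203.3])) ('crossfront', array([209., 251.]), array([298.1, 218.6]), array([259. , 186.1]))
20 8 seat [519.  12. 110.] ('tip', array([120., 215.]), array([290.8, 239.5]), array([264.8, 211.6])) ('bot', array([129., 208.]), array([294.5, 244.6]), array([261.8, 217.9])) ('shank', array([159., 211.]), array([300.3, 240.9]), array([257.1, 213.2])) ('tubeend', array([143., 227.]), array([292.7, 231.6]), array([263.3, 201.8])) ('crossfront', array([205., 253.]), array([297.2, 218.1]), array([259.8, 185.4]))
```

View pics/c6.png

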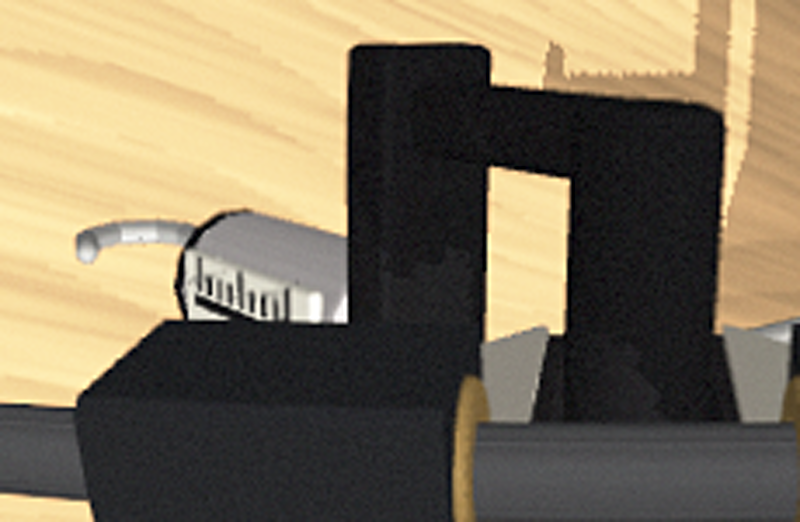

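Run:
```python
from h import *
p0=np.array([519.45,-235.64,202.35]);f=np.array([-.344,.939,0])
to(p0+f*110+[0,0,40],p0+f*10+[0,0,36],p0+f*3+[0,0,5],p0+f*13+[0,0,5])
```

```text
[ 481.61 -132.35  242.35] [-91.6  46.9  68.3]
[ 516.01 -226.25  238.35] [-97.4 118.3 138.2]
[ 518.418 -232.823  207.35 ] [-97.8 102.8 165.9]
[ 514.978 -223.433  207.35 ] [-97.2  95.4 159.2]
```

Emit:
{"fn": "arm_command", "kwargs": {
  "increments": [1, -30, 16, 23, 0, 1, -60, 31, 46, 0, 1, -92, 47, 68, 0, 1, -94, 71, 92, 0, 1, -96, 95, 115, 0, 1, -97, 118, 138, 0, 1, -97, 118, 138, 0, 1, -98, 110, 152, 0, 1, -98, 103, 166, 0, 1, -98, 103, 166, 0]
}}

```text
time: 12.45
tool_pos: [518.0, -232.0, 206.5]
tcp_rot: [2.409, -0.0, 0.409]
contact_force: [0.6, -0.0, -1.5]
grip_width: 21.4
```

Run:
```python
from h import *
o=sensors.get_obs();print(o['tool_pos'],o['tcp_rot'],o['contact_force'],o['moment'],o['joint_positions'])
p0=np.array([519.45,-235.64,202.35]);f=np.array([-.344,.939,0])
to(*[p0+f*k+[0,0,5] for k in(8,12,16,20,24)])
```

```text
[ 518.0324 -232.0352  206.4843] [ 2.4092 -0.0001  0.4091] [ 0.5698 -0.0207 -1.5498] [0.6117 0.3199 0.0117] [-0.2615  0.3023  1.9054 -0.9809  0.682   1.6124]
[ 516.698 -228.128  207.35 ] [ 0.3 -2.5 -3.4]
[ 515.322 -224.372  207.35 ] [ 0.6 -5.5 -6.1]
[ 513.946 -220.616  207.35 ] [ 0.8 -8.4 -8.7]
[ 512.57 -216.86  207.35] [  1.  -11.4 -11.4]
[ 511.194 -213.104  207.35 ] [  1.3 -14.4 -14.1]
```

Emit:
{"fn": "arm_command", "kwargs": {
  "increments": [1, 0.3, -3, -3.5, 0, 1, 0.6, -5.5, -6, 0, 1, 0.6, -5.5, -6, 0]
}}

```text
time: 12.82
tool_pos: [516.6, -224.2, 209.0]
tcp_rot: [2.407, -0.003, 0.41]
contact_force: [-0.2, -0.2, -2.2]
grip_width: 21.1
```

Emit:
{"fn": "arm_command", "kwargs": {
  "increments": [1, 0.2, -2.2, -2, 0, 1, 0.2, -2.2, -2, 0]
}}

```text
time: 13.08
tool_pos: [515.4, -221.7, 208.4]
tcp_rot: [2.408, -0.002, 0.41]
contact_force: [0.1, 0.1, -1.7]
grip_width: 21.1
```

Emit:
{"fn": "arm_command", "kwargs": {
  "increments": [1, 0.2, -2.2, -2, 0, 1, 0.2, -2.2, -2, 0]
}}

```text
time: 13.32
tool_pos: [514.4, -219.0, 208.3]
tcp_rot: [2.408, -0.002, 0.409]
contact_force: [0.5, 0.0, -1.7]
grip_width: 21.4
```

Emit:
{"fn": "arm_command", "kwargs": {
  "increments": [1, 0.2, -2.2, -2, 0, 1, 0.2, -2.2, -2, 0]
}}

```text
time: 13.58
tool_pos: [513.4, -216.1, 208.4]
tcp_rot: [2.408, -0.002, 0.41]
contact_force: [-0.1, -0.7, -0.6]
grip_width: 21.4
```

Emit:
{"fn": "arm_command", "kwargs": {
  "increments": [1, 0.2, -2.2, -2, 0, 1, 0.2, -2.2, -2, 0]
}}

```text
time: 13.82
tool_pos: [512.4, -213.3, 208.4]
tcp_rot: [2.408, -0.002, 0.41]
contact_force: [-1.0, -0.5, -1.6]
grip_width: 20.7
```

Emit:
{"fn": "arm_command", "kwargs": {
  "increments": [1, 0.2, -2.2, -2, 0, 1, 0.2, -2.2, -2, 0]
}}

```text
time: 14.08
tool_pos: [512.0, -210.9, 209.0]
tcp_rot: [2.406, -0.003, 0.41]
contact_force: [2.2, -2.6, -1.6]
grip_width: 20.9
```

Run:
```python
from h import *
o=sensors.get_obs();R=Ro.from_euler('xyz',o['tcp_rot']).as_matrix();print(o['moment'],o['contact_force'])
im=imaging.capture('wrist');cv2.imwrite('pics/w7.png',im);cv2.imwrite('pics/c7.png',cv2.resize(im[100:330,100:400],(800,613))[:600])
y=R[:,0]
for d in(6,10):
  c=o['tool_pos']-d*R[:,2]
  for t in(0,4,8):
    t=np.radians(t); f0=np.cross([0,0,1.],y)
    f=f0*np.cos(t)+np.array([0,0,np.sin(t)]); z=np.array([0,0,np.cos(t)])-f0*np.sin(t)
    P={'tip':c-154*z+15*f,'tubeend':c-112*z+15*f}
    print(d,np.degrees(t).round(),*[(k,((proj('wrist',p,o)-100)*8/3).round(0)) for k,p in P.items()])
```

```text
[ 0.0405 -0.0982  0.079 ] [ 2.2443 -2.6238 -1.5786]
6 0.0 ('tip', array([132., 282.])) ('tubeend', array([180., 310.]))
6 4.0 ('tip', array([103., 289.])) ('tubeend', array([157., 316.]))
6 8.0 ('tip', array([ 74., 296.])) ('tubeend', array([134., 323.]))
10 0.0 ('tip', array([128., 285.])) ('tubeend', array([176., 314.]))
10 4.0 ('tip', array([ 98., 292.])) ('tubeend', array([152., 320.]))
10 8.0 ('tip', array([ 68., 299.])) ('tubeend', array([128., 327.]))
```

View pics/c7.png

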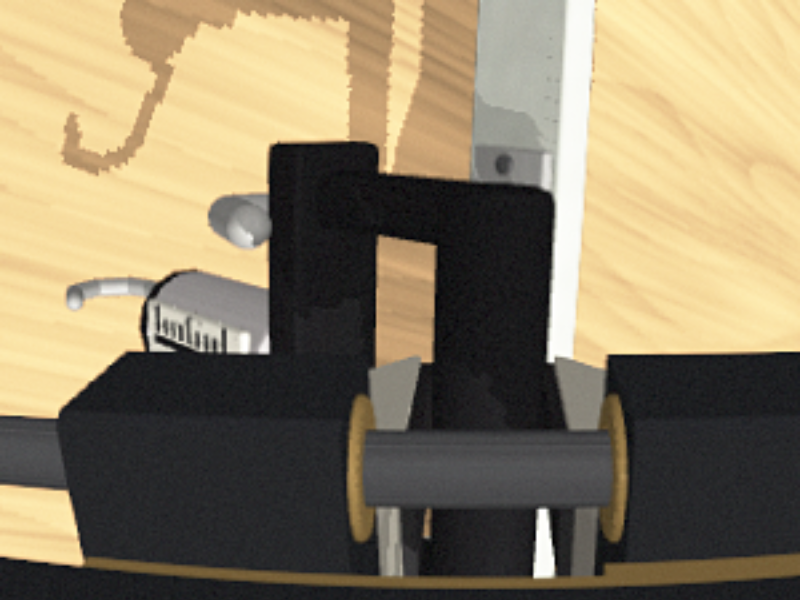

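Emit:
{"fn": "arm_command", "kwargs": {
  "increments": [1, 0.2, -2.2, -2, 0, 1, 0.2, -2.2, -2, 0]
}}

```text
time: 14.38
tool_pos: [511.6, -208.4, 209.8]
tcp_rot: [2.405, -0.004, 0.41]
contact_force: [3.3, -3.8, -0.2]
grip_width: 21.2
```

Emit:
{"fn": "arm_command", "kwargs": {
  "increments": [1, 0.2, -2.2, -2, 0, 1, 0.2, -2.2, -2, 0]
}}

```text
time: 14.62
tool_pos: [510.7, -205.8, 210.2]
tcp_rot: [2.404, -0.004, 0.41]
contact_force: [4.3, -5.1, 1.1]
grip_width: 21.1
```

```bash
cat > tipm.py <<'E'
from h import *
# hook tip: bright grey (low saturation) pixels, leftmost in window left of the cross-piece
def grey(im,x0=100,x1=200,y0=195,y1=235):
    hsv=cv2.cvtColor(im,cv2.COLOR_BGR2HSV)[y0:y1,x0:x1]; m=((hsv[...,1]<60)&(hsv[...,2]>90)).astype(np.uint8)
    n,l,s,c=cv2.connectedComponentsWithStats(m)
    return [(int(s[i,0]+x0),int(s[i,1]+y0),int(s[i,2]),int(s[i,3]),int(s[i,4])) for i in range(1,n) if s[i,4]>8]
if __name__=='__main__':
    print('ref',grey(cv2.imread('pics/w7.png')))
    o=sensors.get_obs();im=imaging.capture('wrist');cv2.imwrite('pics/w8.png',im);print('now',grey(im),o['contact_force'],o['tool_pos'])
E
python3 tipm.py
```

```text
ref [(155, 202, 45, 31, 1109), (125, 204, 34, 13, 221)]
now [(166, 202, 34, 31, 837), (139, 205, 31, 11, 192)] [ 4.311  -5.0955  1.1284] [ 510.7244 -205.806   210.208 ]
```

Emit:
{"fn": "arm_command", "kwargs": {
  "increments": [1, 0.2, -2.4, -2.2, 0, 1, 0.2, -2.4, -2.2, 0]
}}

```text
time: 14.92
tool_pos: [509.6, -202.8, 210.3]
tcp_rot: [2.404, -0.004, 0.41]
contact_force: [4.3, -5.8, 1.8]
grip_width: 21.5
```

```bash
python3 tipm.py
python3 - <<'E'
from h import *
p=sensors.get_obs()['tool_pos'];f=np.array([-.344,.939,0])
to(p-f*8,p-f*8+[0,0,34],p+f*90+[0,0,38],np.array([533.6,-21.6,258]))
E
```

```text
ref [(155, 202, 45, 31, 1109), (125, 204, 34, 13, 221)]
now [(148, 202, 52, 31, 829)] [ 4.3129 -5.8478  1.8086] [ 509.5925 -202.809   210.3158]
[ 512.3536 -210.3392  210.2791] [-0.5  5.9  5.4]
[ 512.3536 -210.3392  244.2791] [ -0.3  28.8 -19.8]
[ 478.6416 -118.3172  248.2791] [  5.4 -41.  -88.5]
[533.6 -21.6 258. ] [  94.4  -84.2 -140.3]
```

Run:
```python
from h import *
to(np.array([541.6,56.3,258]))
```

```text
[541.6  56.3 258. ] [ 132.8 -134.8 -186.1]
```

Emit:
{"fn": "arm_command", "kwargs": {
  "increments": [1, -0.5, 6, 5.5, 0, 1, -0.4, 17, -7, 0, 1, -0.3, 29, -20, 0, 1, -0.3, 29, -20, 0, 1, 1, 12, -37, 0, 1, 2, -6, -54, 0, 1, 4, -24, -72, 0, 1, 5.5, -41, -88, 0, 1, 27, -52, -101, 0, 1, 50, -63, -115, 0, 1, 72, -73, -128, 0, 1, 94, -84, -140, 0, 1, 94, -84, -140, 0]
}}

```text
time: 16.6
tool_pos: [532.8, -20.2, 255.0]
tcp_rot: [2.408, -0.001, 0.411]
contact_force: [-0.8, -0.2, -3.0]
grip_width: 21.1
```

Run:
```python
from h import *
o=sensors.get_obs();print(o['tool_pos'],o['tcp_rot'],o['contact_force'])
to(np.array([541.6,56.3,258]))
from tipm import grey
im=imaging.capture('wrist');print(grey(im),grey(cv2.imread('pics/w4.png')))
```

```text
[532.8311 -20.1918 254.9794] [ 2.4082 -0.0011  0.4112] [-0.8214 -0.2038 -3.0367]
[541.6  56.3 258. ] [ 38.6 -47.5 -46.8]
[(170, 202, 30, 31, 713), (145, 205, 31, 11, 184)] [(152, 201, 48, 32, 1200), (122, 203, 34, 13, 219)]
```

Emit:
{"fn": "arm_command", "kwargs": {
  "increments": [1, 13, -16, -16, 0, 1, 26, -32, -31, 0, 1, 38.5, -47.5, -46.8, 0, 1, 38.5, -47.5, -46.8, 0]
}}

```text
time: 17.15
tool_pos: [540.9, 55.4, 258.7]
tcp_rot: [2.408, -0.001, 0.41]
contact_force: [-0.1, 0.3, -1.5]
grip_width: 21.3
```

Run:
```python
from h import *
o=sensors.get_obs();print(o['tool_pos'],o['tcp_rot'],o['contact_force'],o['joint_positions'])
R=Ro.from_euler('xyz',o['tcp_rot']).as_matrix()
c=o['tool_pos']-6*R[:,2];print('bar',c)
y=R[:,0];f=np.cross([0,0,1.],y);print(f)
P={'tip':c+[0,0,-154]+15*f,'bot':c-[0,0,171],'hm':np.array([516,115,125.])}
a=imaging.capture('side');b=imaging.capture('scene');cv2.imwrite('pics/a9.png',a);cv2.imwrite('pics/b9.png',b)
for n,(x,yy,s) in {'side':(245,190,5),'scene':(235,165,5)}.items():
    print(n,{k:((proj(n,p)-[x,yy])*s).round() for k,p in P.items()})
A=cv2.resize(a[190:290,245:325],(400,500),interpolation=2);B=cv2.resize(b[165:265,235:315],(400,500),interpolation=2)
cv2.imwrite('pics/c9.png',np.hstack([A,B]))
```

```text
[540.8512  55.3691 258.6551] [ 2.4077 -0.0012  0.4103] [-0.0513  0.3093 -1.5218] [ 0.3554  0.3791  1.6149 -0.7907  1.2246  1.8273]
bar [539.2433  59.0519 263.1106]
[-0.3989  0.917   0.    ]
side {'tip': array([197., 201.]), 'bot': array([219., 225.]), 'hm': array([131., 160.])}
scene {'tip': array([234., 258.]), 'bot': array([215., 289.]), 'hm': array([289., 210.])}
```

View pics/c9.png

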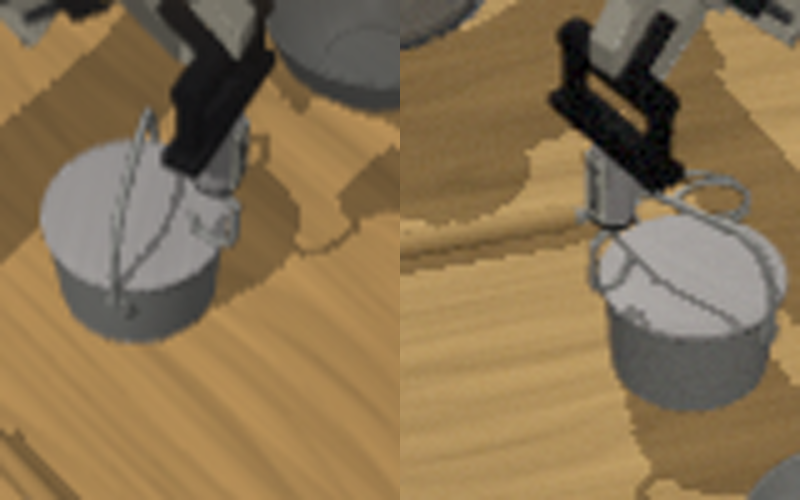

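Run:
```python
from h import *
print(tri(('side',287.6,238.4),('scene',277.4,223)),tri(('side',283.6,235),('scene',281,217.4)))
a=('side',288.4,234.8);print(plane('side',287.6,238.4,86),plane('side',287.6,238.4,92),plane('scene',277.4,223,86),plane('scene',277.4,223,92))
```

```text
[531.636   58.0567  84.0554] [524.8478  70.6172  97.496 ]
[530.4553  55.1586  86.    ] [527.3888  51.879   92.    ] [532.8105  59.0656  86.    ] [539.3296  56.93    92.    ]
```

Run:
```python
from h import *
p=sensors.get_obs()['tool_pos']
to(p+[0,0,7],p+[-19,56.5,7])
```

```text
[540.525   54.0851 265.8319] [ 0.   4.7 -5.2]
[521.525  110.5851 265.8319] [  5.  -39.4 -45. ]
```

Emit:
{"fn": "arm_command", "kwargs": {
  "increments": [1, 0, 4.7, -5.2, 0, 1, 0, 4.7, -5.2, 0, 1, 1, -5, -13, 0, 1, 2, -14, -21.5, 0, 1, 3, -23, -30, 0, 1, 4, -32, -38, 0, 1, 5, -40, -45.7, 0, 1, 5, -40, -45.7, 0]
}}

```text
time: 18.25
tool_pos: [521.6, 113.3, 266.5]
tcp_rot: [2.408, -0.002, 0.411]
contact_force: [0.4, -0.0, -2.2]
grip_width: 21.3
```

Run:
```python
from h import *
o=sensors.get_obs();print(o['tool_pos'],o['tcp_rot'],o['contact_force'],o['joint_positions'])
p=o['tool_pos'];to(p+[0,0,10],p+[0,0,20],p+[0,0,40],p+[0,0,60])
R=Ro.from_euler('xyz',o['tcp_rot']).as_matrix()
a=imaging.capture('side');b=imaging.capture('scene');cv2.imwrite('pics/a10.png',a);cv2.imwrite('pics/b10.png',b)
A=cv2.resize(a[190:290,245:325],(400,500),interpolation=2);B=cv2.resize(b[165:265,235:315],(400,500),interpolation=2)
cv2.imwrite('pics/c10.png',np.hstack([A,B]))
```

```text
[521.6097 113.3151 266.5071] [ 2.4076 -0.0024  0.4108] [ 0.4273 -0.0236 -2.2476] [ 0.4721  0.3958  1.5649 -0.7613  1.3224  1.8835]
[521.6097 113.3151 276.5071] [ 0.   6.7 -7.4]
[521.6097 113.3151 286.5071] [  0.   13.4 -14.8]
[521.6097 113.3151 306.5071] [  0.1  26.8 -29.7]
[521.6097 113.3151 326.5071] [  0.1  40.2 -44.5]
```

View pics/c10.png

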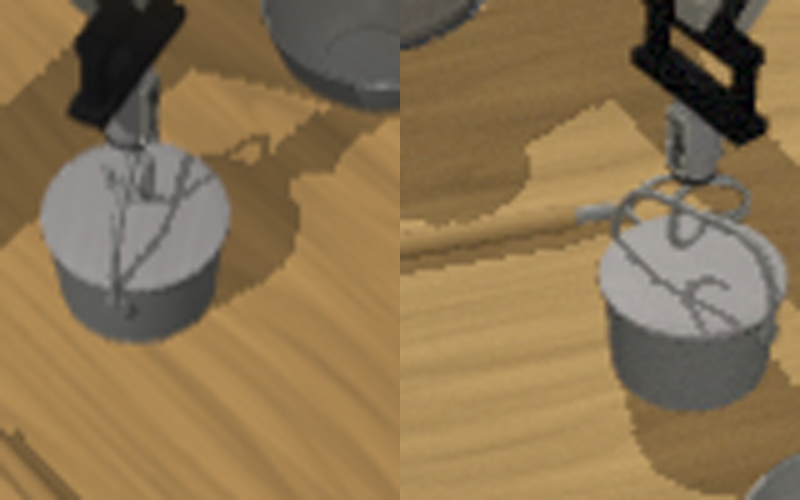

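Emit:
{"fn": "arm_command", "kwargs": {
  "increments": [1, 0, 6.7, -7.4, 0, 1, 0, 13.4, -14.8, 0, 1, 0, 20.1, -22.2, 0, 1, 0, 20.1, -22.2, 0]
}}

```text
time: 18.85
tool_pos: [521.7, 112.3, 297.0]
tcp_rot: [2.408, -0.003, 0.409]
contact_force: [-0.1, -0.1, -6.2]
grip_width: 21.3
```

Emit:
{"fn": "arm_command", "kwargs": {
  "increments": [1, 0, 3.4, -3.7, 0, 1, 0, 6.7, -7.4, 0, 1, 0, 6.7, -7.4, 0]
}}

```text
time: 19.23
tool_pos: [521.6, 112.4, 306.3]
tcp_rot: [2.408, -0.002, 0.409]
contact_force: [-0.0, 0.1, -8.1]
grip_width: 21.3
```

Emit:
{"fn": "arm_command", "kwargs": {
  "increments": [1, 0, 3.4, -3.7, 0, 1, 0, 6.7, -7.4, 0, 1, 0, 6.7, -7.4, 0]
}}

```text
time: 19.6
tool_pos: [521.8, 112.3, 317.0]
tcp_rot: [2.407, -0.003, 0.409]
contact_force: [-0.4, 0.2, -8.7]
grip_width: 21.3
```

Emit:
{"fn": "arm_command", "kwargs": {
  "increments": [1, 0, 3.4, -3.7, 0, 1, 0, 6.7, -7.4, 0, 1, 0, 6.7, -7.4, 0]
}}

```text
time: 19.98
tool_pos: [521.8, 112.2, 327.1]
tcp_rot: [2.407, -0.004, 0.409]
contact_force: [-0.1, 1.0, -8.8]
grip_width: 21.3
```

Emit:
{"fn": "arm_command", "kwargs": {
  "increments": [1, 0, 2.7, -3, 0, 1, 0, 5.4, -6, 0, 1, 0, 5.4, -6, 0, 1, 0, 5.4, -6, 0, 1, 0, 5.4, -6, 0, 1, 0, 5.4, -6, 0, 1, 0, 5.4, -6, 0, 1, 0, 5.4, -6, 0, 1, 0, 5.4, -6, 0, 1, 0, 5.4, -6, 0, 1, 0, 5.4, -6, 0, 1, 0, 5.4, -6, 0, 1, 0, 5.4, -6, 0, 1, 0, 5.4, -6, 0, 1, 0, 5.4, -6, 0, 1, 0, 5.4, -6, 0, 1, 0, 5.4, -6, 0, 1, 0, 5.4, -6, 0, 1, 0, 5.4, -6, 0, 1, 0, 5.4, -6, 0]
}}

```text
time: 22.48
tool_pos: [521.6, 112.2, 334.5]
tcp_rot: [2.408, -0.002, 0.409]
contact_force: [-0.0, -0.0, -8.4]
grip_width: 20.8
```

Run:
```python
from h import *
from tipm import grey
o=sensors.get_obs();print(o['tool_pos'],o['tcp_rot'],o['contact_force'],o['dq'],o['joint_positions'])
for n in('side','scene','wrist'): im=imaging.capture(n);cv2.imwrite(f'pics/h_{n}.png',im)
print(grey(im))
a=cv2.imread('pics/h_side.png');b=cv2.imread('pics/h_scene.png')
A=cv2.resize(a[170:270,235:315],(400,500),interpolation=2);B=cv2.resize(b[145:245,250:330],(400,500),interpolation=2)
cv2.imwrite('pics/c11.png',np.hstack([A,B]))
```

```text
[521.5623 112.2116 334.4965] [ 2.4076 -0.0023  0.4094] [-0.0105 -0.0416 -8.4451] [-0.0007 -0.      0.0008 -0.0007  0.0008  0.0008] [ 0.4703  0.3392  1.4555 -0.7398  1.4438  1.7679]
[(100, 195, 100, 40, 3597)]
```

Emit:
{"fn": "arm_command", "kwargs": {
  "increments": [1, 0, 0, 0, 0, 1, 0, 0, 0, 0, 1, 0, 0, 0, 0, 1, 0, 0, 0, 0, 1, 0, 0, 0, 0, 1, 0, 0, 0, 0]
}}

```text
time: 23.38
tool_pos: [521.6, 112.2, 334.5]
tcp_rot: [2.408, -0.002, 0.409]
contact_force: [-0.6, 0.4, -8.6]
grip_width: 21.0
```

View pics/c11.png

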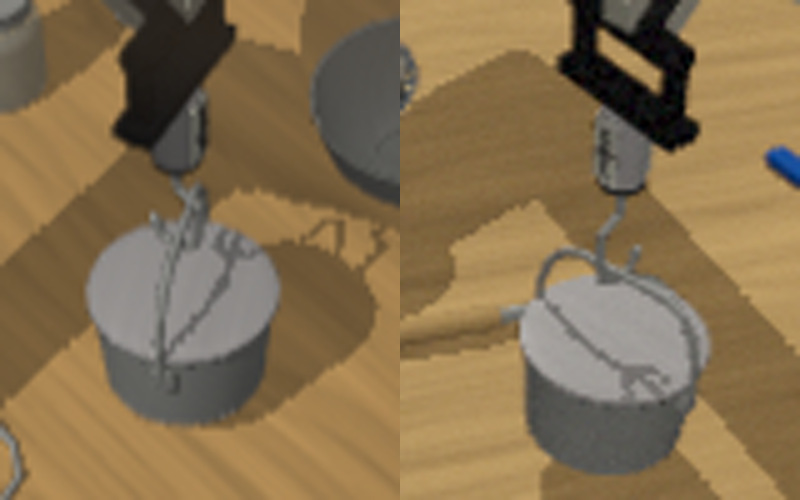

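Emit:
{"fn": "arm_command", "kwargs": {
  "increments": [1, 0, -4, 4.5, 0, 1, 0, -9.4, 10.4, 0, 1, 0, -14, 15.6, 0, 1, 0, -16.7, 18.6, 0, 1, 0, -18.4, 20.4, 0, 1, 0, -20, 22.3, 0, 1, 0, -21.8, 24.1, 0, 1, 0, -23.5, 26, 0, 1, 0, -26.8, 29.7, 0, 1, 0, -30.8, 34.2, 0, 1, 0, -34.8, 38.6, 0, 1, 0, -34.8, 38.6, 0]
}}

```text
time: 24.88
tool_pos: [521.8, 112.3, 282.3]
tcp_rot: [2.407, -0.002, 0.41]
contact_force: [-0.3, -0.4, -1.4]
grip_width: 21.3
```

Emit:
{"fn": "arm_command", "kwargs": {
  "increments": [1, 0, -4, 4.5, 0, 1, 0, -8.3, 9.1, 0, 1, 0, -8.3, 9.1, 0]
}}

```text
time: 25.25
tool_pos: [521.5, 112.2, 269.6]
tcp_rot: [2.408, -0.001, 0.409]
contact_force: [0.5, 0.4, -2.5]
grip_width: 21.3
```

Run:
```python
from h import *
o=sensors.get_obs();print(o['tool_pos'],o['tcp_rot'],o['contact_force'])
a=imaging.capture('side');b=imaging.capture('scene');cv2.imwrite('pics/a12.png',a);cv2.imwrite('pics/b12.png',b)
# pail shift: phase/ template match of the pail's lower body between before/after
for n,im,ref,box in(('side',a,'pics/a10.png',(262,225,30,40)),('scene',b,'pics/b10.png',(276,225,40,30))):
    r=cv2.imread(ref);x,y,w,h=box;t=r[y:y+h,x:x+w];m=cv2.matchTemplate(im[y-8:y+h+8,x-8:x+w+8],t,cv2.TM_CCOEFF_NORMED);_,v,_,l=cv2.minMaxLoc(m);print(n,v,l[0]-8,l[1]-8)
R=Ro.from_euler('xyz',o['tcp_rot']).as_matrix();f=np.cross([0,0,1.],R[:,0])
p=o['tool_pos'];to(np.array([521.6,113,266.5]),np.array([521.6,113,266.5])-65*f)
```

```text
[521.471  112.2081 269.5587] [ 2.4075 -0.0011  0.4094] [ 0.5146  0.3981 -2.5432]
side 0.9289879202842712 -1 3
scene 0.9549365639686584 -3 -1
[521.6 113.  266.5] [ 0.1 -3.   2.3]
[547.4748  53.3721 266.5   ] [ 0.1 45.2 45.8]
```

Emit:
{"fn": "arm_command", "kwargs": {
  "increments": [1, 0, -3, 2.3, 0, 1, 0, -3, 2.3, 0, 1, 0, 4, 8.8, 0, 1, 0, 9, 13, 0, 1, 0, 14, 17.5, 0]
}}

```text
time: 25.98
tool_pos: [530.7, 91.3, 266.7]
tcp_rot: [2.407, -0.002, 0.409]
contact_force: [-0.7, -0.7, -2.1]
grip_width: 21.0
```

Emit:
{"fn": "arm_command", "kwargs": {
  "increments": [1, 0, 7, 6.2, 0, 1, 0, 14, 12.5, 0, 1, 0, 23, 20.5, 0, 1, 0, 32, 29, 0, 1, 0, 32, 29, 0]
}}

```text
time: 26.6
tool_pos: [547.8, 51.3, 266.5]
tcp_rot: [2.407, -0.002, 0.408]
contact_force: [0.4, -0.1, -1.8]
grip_width: 21.4
```

Run:
```python
from h import *
from tipm import grey
o=sensors.get_obs();print(o['tool_pos'],o['tcp_rot'],o['contact_force'])
a=imaging.capture('side');b=imaging.capture('scene');cv2.imwrite('pics/a13.png',a);cv2.imwrite('pics/b13.png',b);w=imaging.capture('wrist');cv2.imwrite('pics/w13.png',w)
print(grey(w))
def sh(n,im,ref,box):
    r=cv2.imread(ref);x,y,W,h=box;k=4
    t=cv2.resize(r[y:y+h,x:x+W],None,fx=k,fy=k,interpolation=2);s=cv2.resize(im[y-8:y+h+8,x-8:x+W+8],None,fx=k,fy=k,interpolation=2)
    _,v,_,l=cv2.minMaxLoc(cv2.matchTemplate(s,t,cv2.TM_CCOEFF_NORMED));print(n,round(v,3),l[0]/k-8,l[1]/k-8)
sh('side',a,'pics/a9.png',(256,225,28,36)); sh('scene',b,'pics/b9.png',(276,222,42,30))
```

```text
[547.8224  51.3253 266.4891] [ 2.4075 -0.0022  0.4078] [ 0.3697 -0.0724 -1.7605]
[(100, 195, 76, 40, 2090), (170, 202, 30, 31, 706)]
side 0.969 -0.75 2.5
scene 0.958 -2.75 -1.0
```

Run:
```python
from h import *
H=np.array([517,-226,0.]);f=np.array([-.347,.938,0])
to(H+f*110+[0,0,244],H+[0,0,242],H+[0,0,210])
```

```text
[ 478.83 -122.82  244.  ] [-132.9   84.2  105.8]
[ 517. -226.  242.] [-139.   164.5  180.9]
[ 517. -226.  210.] [-139.1  143.1  204.6]
```

Emit:
{"fn": "arm_command", "kwargs": {
  "increments": [1, -33, 21, 26, 0, 1, -66, 42, 53, 0, 1, -100, 63, 79, 0, 1, -133, 84, 106, 0, 1, -134, 104, 125, 0, 1, -136, 124, 143, 0, 1, -137, 144, 162, 0, 1, -139, 164.5, 181, 0, 1, -139, 164.5, 181, 0, 1, -139, 157, 189, 0, 1, -139, 150, 197, 0, 1, -139, 143, 204.6, 0, 1, -139, 143, 204.6, 0]
}}

```text
time: 28.38
tool_pos: [516.6, -225.5, 208.7]
tcp_rot: [2.409, -0.0, 0.41]
contact_force: [-0.2, -0.0, -2.0]
grip_width: 20.8
```

Emit:
{"fn": "arm_command", "kwargs": {
  "increments": [1, 0, -2, 2.2, 0, 1, 0, -2, 2.2, 0]
}}

```text
time: 28.62
tool_pos: [517.2, -226.0, 207.1]
tcp_rot: [2.407, -0.002, 0.409]
contact_force: [0.1, 0.0, -2.3]
grip_width: 21.2
```

Emit:
{"fn": "arm_command", "kwargs": {
  "increments": [1, 0, -2, 2.2, 0, 1, 0, -2, 2.2, 0]
}}

```text
time: 28.88
tool_pos: [517.0, -226.0, 204.0]
tcp_rot: [2.408, -0.002, 0.409]
contact_force: [0.7, -0.3, -2.7]
grip_width: 21.4
```

Run:
```python
from h import *
from tipm import grey
o=sensors.get_obs();print(o['tool_pos'],o['tcp_rot'],o['contact_force'],o['joint_positions'])
w=imaging.capture('wrist');cv2.imwrite('pics/w14.png',w);print(grey(w))
```

```text
[ 517.0235 -225.9811  203.9787] [ 2.4077 -0.0021  0.4093] [ 0.6519 -0.2874 -2.6726] [-0.2485  0.3032  1.9143 -0.9928  0.6837  1.6376]
[(166, 195, 9, 2, 11), (170, 202, 30, 31, 730), (145, 205, 30, 12, 183)]
```

Emit:
{"fn": "arm_command", "kwargs": {
  "increments": [1, 0, -1.4, 1.5, 0, 1, 0, -1.4, 1.5, 0]
}}

```text
time: 29.18
tool_pos: [517.4, -226.3, 203.2]
tcp_rot: [2.407, -0.003, 0.409]
contact_force: [-2.9, 0.1, 4.1]
grip_width: 21.0
```

Emit:
{"fn": "arm_command", "kwargs": {
  "increments": [1, 0, -1.4, 1.5, 0, 1, 0, -1.4, 1.5, 0]
}}

```text
time: 29.42
tool_pos: [517.5, -226.7, 202.9]
tcp_rot: [2.407, -0.003, 0.408]
contact_force: [-5.6, 0.3, 9.9]
grip_width: 20.9
```

Emit:
{"fn": "arm_command", "kwargs": {
  "increments": [1, 0, -1.4, 1.5, 0, 1, 0, -1.4, 1.5, 0]
}}

```text
time: 29.68
tool_pos: [517.7, -227.1, 202.7]
tcp_rot: [2.407, -0.003, 0.406]
contact_force: [-7.6, -0.5, 17.0]
grip_width: 21.5
```

Emit:
{"fn": "arm_command", "kwargs": {
  "increments": [1, 0, 2, -2.2, 0, 1, 0, 2, -2.2, 0, 0.65, 0, 2, -2.2, 0, 0.5, 0, 2, -2.2, 0, 0.3, 0, 2, -2.2, 0, 0.3, 0, 2, -2.2, 0, 0.3, 0, 2, -2.2, 0]
}}

```text
time: 30.55
tool_pos: [517.7, -225.7, 202.6]
tcp_rot: [2.412, -0.002, 0.409]
contact_force: [0.3, -0.2, -0.1]
grip_width: 63.2
```

Emit:
{"fn": "arm_command", "kwargs": {
  "increments": [0.3, 0, 0, -8, 0, 0.3, 0, 0, -20, 0, 0.3, 0, 0, -40, 0, 0.3, 0, 0, -70, 0, 0.3, 0, 10, -110, 0, 0.3, 0, 20, -150, 0, 0.3, 0, 30, -190, 0, 0.3, 0, 30, -190, 0]
}}

```text
time: 31.55
tool_pos: [476.5, -128.7, 368.1]
tcp_rot: [2.409, -0.008, 0.411]
contact_force: [1.6, 0.6, -1.6]
grip_width: 64.2
```

Run:
```python
from h import *
o=sensors.get_obs();print(o['time'],o['tool_pos'],o['tcp_rot'],o['contact_force'],o['grip_width'])
a=imaging.capture('side');b=imaging.capture('scene');w=imaging.capture('wrist')
for n,i in zip('abw',(a,b,w)):cv2.imwrite(f'pics/{n}15.png',i)
A=cv2.resize(a[225:325,310:410],(400,400),interpolation=2);B=cv2.resize(w,(400,300));B=cv2.copyMakeBorder(B,0,100,0,0,0)
cv2.imwrite('pics/c15.png',np.hstack([A,B]))
```

```text
31.55 [ 476.4655 -128.7018  368.1254] [ 2.4087 -0.0084  0.4113] [ 1.5678  0.6357 -1.5771] 64.2317461408669
```

Run:
```python
from h import *
def blob(im,x0,x1,y0,y1):
    m=((im[y0:y1,x0:x1].max(2))<55).astype(np.uint8);n,l,s,c=cv2.connectedComponentsWithStats(m)
    i=1+s[1:,4].argmax();r=cv2.minAreaRect(np.argwhere(l==i)[:,::-1].astype(np.float32));return s[i],(c[i]+[x0,y0]).round(1),np.round(r[1],1),round(r[2],1)
w=imaging.capture('wrist');o=sensors.get_obs()
for n,bx in(('side',(325,385,250,320)),('scene',(165,215,185,235))):
    im=imaging.capture(n);print(n,blob(cv2.imread(f'pics/{n}0.png'),*bx),blob(im,*bx))
print('wrist',blob(w,180,330,90,235),blob(cv2.imread('pics/w2.png'),180,330,90,225), proj('wrist',(513,-231,205),o),proj('wrist',(513,-231,156),o),o['contact_force'])
o2=dict(o);o2['tool_pos']=np.array([455.574,-98.284,399.674]);o2['tcp_rot']=np.array([2.3908,-.004,.4177]);print(proj('wrist',(513,-231,205),o2),proj('wrist',(513,-231,156),o2))
```

```text
side (array([ 19,  14,  24,  42, 419], dtype=int32), array([356.1, 284.9]), array([10.7, 43.8]), 26.6) (array([ 20,  14,  22,  43, 406], dtype=int32), array([355.8, 285.2]), array([10.1, 43.8]), 22.4)
scene (array([  8,  11,  20,  28, 191], dtype=int32), array([182.6, 207.8]), array([31.3,  7.5]), 47.7) (array([  7,  11,  24,  31, 212], dtype=int32), array([183.2, 208.5]), array([36.3,  8.3]), 47.7)
wrist (array([  40,   49,   46,   92, 3420], dtype=int32), array([241.7, 184.1]), array([45. , 90.6]), 1.5) (array([  45,   44,   44,   80, 2651], dtype=int32), array([245.5, 173.6]), array([40.2, 77.8]), 4.4) [259.2497 189.0427] [234.4936 182.9566] [-0.3472  0.6798 -0.4936]
[260.5884 177.8804] [237.8464 173.6572]
```

```bash
python3 -c "
from plant import ticket;print(ticket.close_job())"
```

```text
the job is handed in; nothing more can be done
None
```

The weighing is finished and handed in at about 32 s on the robot's clock, but the pail ended up about 1 cm from where it stood. The wrist force rose by about 6.5 N when the pail came off the counter, so the pail weighs roughly 0.65 kg.

- **Tool tilt:** the move command can't tilt the tool. I got the tilt of about 43° by repeatedly commanding poses beyond reach. In doing so, joint 3 read 0.036–0.037 rad against its lower limit of 0.04. I don't know if that counts as passing its range.
- **Scale:** it came off the hanger tilted about 8° in the grip. I straightened it to about 1° by pulling its cross-piece against the prong tips.
- **Weighing:** I lifted the pail about 3 cm clear by my estimate and held it still for about 3.2 s. Joint speeds were near zero and the picture showed the pail hanging free. The automatic check of the scale's tilt failed under load, so that was judged from the picture only.
- **Pail:** set down slowly and unhooked with no side force. The cameras put it about 10 mm off its starting place. I didn't correct this.
- **Rehanging:** the scale is back on the hanger within about 1 pixel of its first position in both fixed views, with its yaw about 4° different. I pressed it down with up to about 17 N. The gripper is clear, with contact force near zero. I couldn't view this last picture because the viewing limit was reached, so this check is from pixel measurements only.

I didn't intend to touch the bowl, jar, whisk or spatula, and saw no sign of it, but I made no separate check of them at the end.

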